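# Check the bench slide by hand and mount the block stake

### The arm

A 7-joint arm with a two-finger parallel gripper is mounted at the origin on the work surface. World frame = base frame: x ahead of the robot, y to its left, z up, the work surface at z = 0. Lengths are in m, angles in rad, forces in N, time in s.
With the tool pointing down it reaches from about 0.4 to 0.85 m from the base axis. Payload 4.5 kg.
Tool frame: the origin (TCP) lies between the finger pads; the fingertips stand 19 mm ahead of it and the grasp point (between the pads) is the TCP (r.nose_length is the distance from the TCP to the fingertips, in m); z points along the fingers, x is the direction in which the jaws open and shut, and the axes are right-handed (so a half turn about z gives the same grasp; the last joint's range is limited). The gripper opens to 88 mm and grips with 3 to 60 N. Pads are 18 mm wide; open, the fingers measure 123 mm over their backs; the gripper's body (75 mm by 187 mm) begins 45 mm behind the grasp point.
Start: joints at [1.208, 0.689, -0.195, 1.565, 0.157, 0.902, -0.215], TCP at [0.242, -0.576, 0.258] pointing down, gripper open.
Joint ranges: [-3.01, 3.01], [-0.46, 2.08], [-1.47, 1.51], [0.13, 2.56], [-1, 4.14], [0.04, 2.09], [-2.66, 2.66]. Speed limits (rad/s): [2.57, 2.57, 3.14, 3.14, 3.14, 3.14, 3.14].

### API

Orientations are given as a unit quaternion [x, y, z, w].
In Python, from plant import get_state, vision, r gives the robot as it stands.
- The arm moves only by the tool play_rows, never from a script. Its argument "deltas" is a list that holds one entry, the list of rows, each a list of 7 numbers: the gripper command: -1 is fully open, 1 is shut, values between are in proportion, then the shift along the tool's x, y, z normalised to -1 to 1, where 1 is 300 mm, then the turn, a rotation vector about the tool's x, y, z normalised to -1 to 1, where 1 is pi rad. A call has 1 to 5 rows; each row is the pose to reach, as a shift and turn from the pose measured when the call began, along the tool's axes at that moment, turning the shorter way round; what a row does not reach only later rows make up. A row lasts 1/8 s, in which the tool goes at most 62.5 mm and 10.7 degrees, less where a joint would pass 70% of its speed; a pose out of reach is approached as far as the arm can. A call with a number of a shift or a turn outside -1 to 1 is refused whole. A call with a gripper value outside its range is refused whole. The fingers move at their own pace and stop on an object; "force" is the grip in N (left out, the last holds). Time passes only in rows, so rows that repeat a pose let the fingers close. It gives the time, the measured TCP pose, the force and the opening at its end, in the units of the state.
- get_state(): the state, without advancing time (a new reading comes with each control period).
- vision.snapshot(name): name is "side" or "top" or "wrist"; returns the picture (384x512x3 uint8, red, green, blue); there is no depth.
- vision.camera_model(name): a dict with "vfov" (degrees; the focal length in pixels is half the picture's height over the tangent of half this angle, whatever the lens; pixels are square), "cx", "cy" (the principal point, pixels), "world_to_cam" (4x4, takes a point from world to camera coordinates). Camera axes: x right, y up, looking along -z (the intrinsics and any distortion apply to the point x, -y, -z); pixel columns grow to the right and rows downward; lengths in m; the calibration is good to about 2 mm. A picture is of the moment at which its call begins: read the wrist's pose just before it. camera_model takes no time and is no camera call; for the wrist camera it gives the pose at the moment of the call.
- r.finish_job(): hands the job in, once; it reports no verdict.
The state is a dict: "clock": time; "q": joint angles; "qd": joint speeds; "joint_torque": joint torques, N m; "tool_pos": TCP position; "eef_rot": TCP orientation; "contact_force": force on the tool from outside, world axes, zero at the start; "moment": the same for the moment, N m; "opening": opening from 0.0 (shut) to 1.0 (fully open).
Only numpy, scipy, OpenCV 4.12 (cv2) and the standard library are available. Lean on these libraries where they do the work, as an engineer would, in place of code of your own. Each camera call takes 0.05 s, during which the arm holds its last target.

### The job

Check the bench slide for sticky spots: slowly stroke the empty carriage all the way to its left stop, then all the way to its right stop, and leave it there. Then lift the flat-topped block stake out of the rack, stand it upright on the rubber mat and let go, take it again by its two ends, and press it straight down, without dropping it, into the carriage's hole between the cheeks until its head sits flat on the deck. Leave the other two stakes in the rack.

Things in the scene. Friction and masses are not known exactly. Their poses are not given: they have to be found in the camera images.
- carriage (a joint): Position of the carriage along the slide, in m: 0 at the right stop (-y end), 0.170 at the left stop (+y end). It stays where it is left; moving it takes about 4 N. Stroke it below 0.35 m/s.
- grip (a point): Centre of the black round knob (26 mm diameter, 34 mm tall) on a post at the carriage's front edge; its top is 17 mm above this point, the deck 37 mm below. Local y points along the rails to the left stop, z up. Pinch it with the fingers closing along the rails. The seat lies 61 mm from it along local +x, 37 mm lower.
- seat (a point): Centre of the mouth of the plain blind hole (30 mm diameter, 34 mm deep, no chamfer) in the carriage's flat aluminium deck (130 by 110 mm), 68 mm above the bench. Local y points along the rails to the left stop, x away from the knob, z up. The slide's end stops stay below the deck.
- cheeks_top (a point): Midway between the tops of the two upright steel cheeks on the carriage, 45 mm above the seat point, same axes. Each cheek is 8 mm thick and 44 mm long along the rails; their inner faces are 44 mm apart (at x = -22 and +22 mm). The gap is open at both rail ends, where the fingers pass holding the block stake by its 60 mm ends.
- block_mid (a point): The block stake: steel, flat-topped head 36 (local x) by 60 (y) by 40 mm tall on a round shank 27 mm in diameter, 30 mm long; 0.5 to 0.8 kg. Point on its axis half-way up: 35 mm above the foot, 5 mm above the head's underside. Stands in one of the rack's bays, which one varies. Seated, this point is 5 mm above the seat point and the head's 60 mm length runs along the rails.
- round_mid (a point): A bystander: steel stake with a round domed head 54 mm in diameter, in another bay of the rack. Same shank; point on its axis 35 mm above the foot.
- ridge_mid (a point): A bystander: steel stake with a roof-shaped ridge head 30 by 58 mm, in another bay. Same shank; point on its axis 35 mm above the foot.
- rack_mid (a point): Middle of the plywood rack's base (90 local x by 236 mm y), on its top face, 20 mm above the bench. Three bays at y = -74, 0, +74 mm; stakes stand in sockets 15 mm deep, 5 mm above the bench. Partitions 60 mm long in x, tops 77 mm above the bench, close off both ends of a block head: in the rack take it only across its 36 mm width, fingers closing along local x.
- mat_top (a point): Centre of the top face of the black rubber mat, 120 by 120 mm, 4 mm thick, lying fixed on the bench in front of the rack.
Mind the look-alikes: they are no part of the job. What is meant by the part that bears mat_top is not turquoise, and is the larger of those in its own colour.

How it is judged:
By the outcome, as a careful person would: the job done as asked, in the order asked, and still so for the second after the job is handed in, with the robot touching nothing.
It also fails if it takes over 72 s, if anything falls off the work surface, if the arm or the gripper's body presses on something with over 40 N, if the wrist force passes 120 N, or if a joint passes its speed limit or range.

## Working session

There is one attempt and no reset: what is moved stays moved. The work goes in short steps, Python scripts to look and compute and a tool call to move; the robot and the scene stay as the last step left them, time stands still between calls to the robot, and variables do not carry over. Pictures are saved under pics/ and viewed, and the job is handed in when it is done.

Besides the shell and the picture viewer there is one more tool, called after ">>>" in YAML: its name, and indented under it one key for each argument. play_rows: Moves the arm, as the interface text tells. Scaled input: -1 to 1 covers 300 mm each way for a shift and pi rad each way for a turn. Its arguments: {"type":"object","properties":{"deltas":{"type":"array"},"force":{"type":"number"}},"required":["deltas"]}

```bash
mkdir -p pics; ls; python3 - <<'E'
from plant import get_state, vision, r
import cv2
s=get_state(); print(s)
for n in ["side","top","wrist"]:
    m=vision.camera_model(n); print(n,m)
    im=vision.snapshot(n); cv2.imwrite(f"pics/{n}0.png",cv2.cvtColor(im,cv2.COLOR_RGB2BGR))
E
```

```text
pics
{'clock': 0.0, 'q': array([ 1.20776921,  0.68994236, -0.19450536,  1.56633181,  0.15733411,
        0.90249787, -0.21506207]), 'qd': array([ 0.00185801, -0.0013273 , -0.00148437,  0.00095149,  0.00109301,
       -0.00081473, -0.00096522]), 'joint_torque': array([-3.26843856e-04, -5.27572775e+01, -1.26779348e+00, -1.53433013e+01,
       -5.27966477e-02,  6.39365986e-03,  1.69501700e-04]), 'tool_pos': array([ 0.24127643, -0.57591373,  0.25693902]), 'eef_rot': array([ 8.32651691e-01, -5.53796321e-01, -7.85757607e-04, -4.23389258e-04]), 'contact_force': array([-1.04460036, -0.31550066,  0.10170298]), 'moment': array([-0.03977613,  0.04039049, -0.01339022]), 'opening': 1.0023005104581806}
side {'vfov': 43.98887598275605, 'cx': 256.28733446482204, 'cy': 190.72424947357857, 'world_to_cam': array([[-0.9666284 , -0.25587271, -0.01259753,  0.37475072],
       [ 0.1798311 , -0.71274023,  0.67798388, -0.17110161],
       [-0.18245634,  0.65309305,  0.73496881, -1.11868914],
       [ 0.        ,  0.        ,  0.        ,  1.        ]])}
top {'vfov': 48.20385742342883, 'cx': 252.4735396271524, 'cy': 191.88751477441127, 'world_to_cam': array([[ 0.00263913, -0.99971494,  0.023729  , -0.08830811],
       [ 0.98807969,  0.00625936,  0.15381595, -0.43779254],
       [-0.15392063,  0.0230402 ,  0.98781455, -0.92897662],
       [ 0.        ,  0.        ,  0.        ,  1.        ]])}
wrist {'vfov': 62.8481124401417, 'cx': 255.8009546196007, 'cy': 190.40598095724408, 'world_to_cam': array([[ 0.38638563, -0.92233502, -0.00206141, -0.62299596],
       [ 0.88160698,  0.36997879, -0.29306113,  0.0396607 ],
       [ 0.27106322,  0.11141726,  0.95609148, -0.3903224 ],
       [ 0.        ,  0.        ,  0.        ,  1.        ]])}
```

View pics/top0.png

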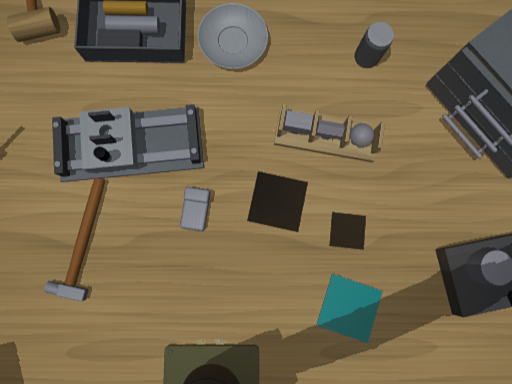

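View pics/side0.png

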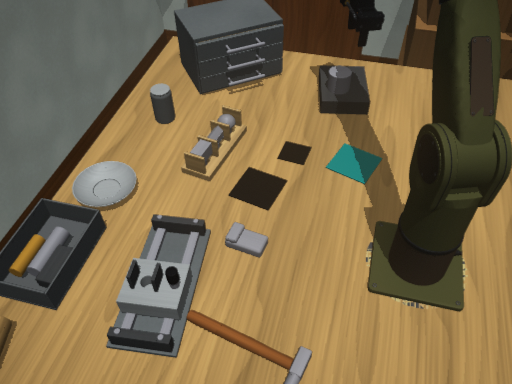

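View pics/wrist0.png

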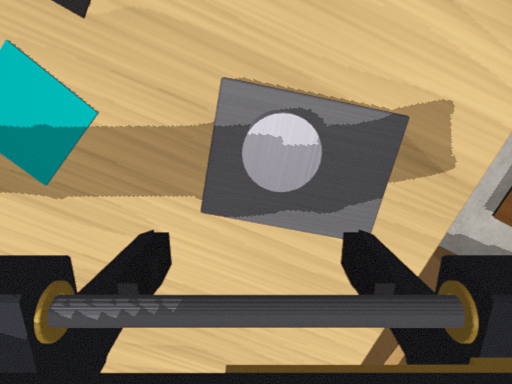

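```bash
python3 - <<'E'
import cv2, numpy as np
t=cv2.imread("pics/top0.png"); s=cv2.imread("pics/side0.png")
f=lambda im,x,y,w,h,k: cv2.resize(im[y:y+h,x:x+w],None,fx=k,fy=k,interpolation=cv2.INTER_CUBIC)
a=f(t,265,95,130,75,6); b=f(s,175,95,80,90,6); c=f(t,45,95,165,90,4.8)
cv2.imwrite("pics/c_rack_top.png",a); cv2.imwrite("pics/c_rack_side.png",b); cv2.imwrite("pics/c_slide.png",c)
E
```

```text
(no output)
```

View pics/c_rack_top.png

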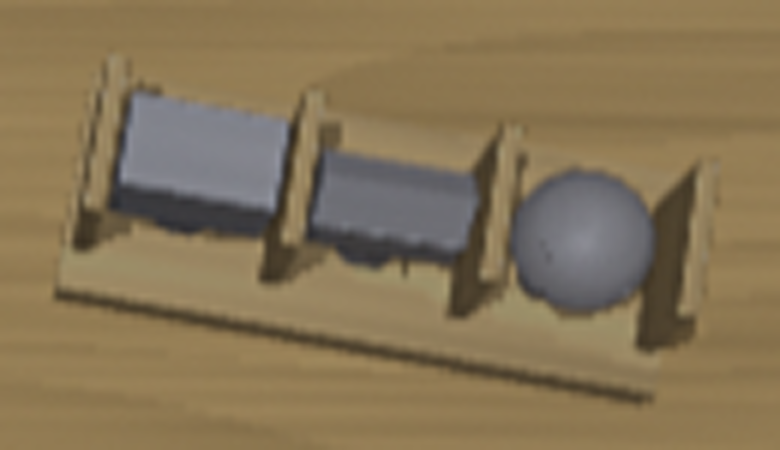

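View pics/c_rack_side.png

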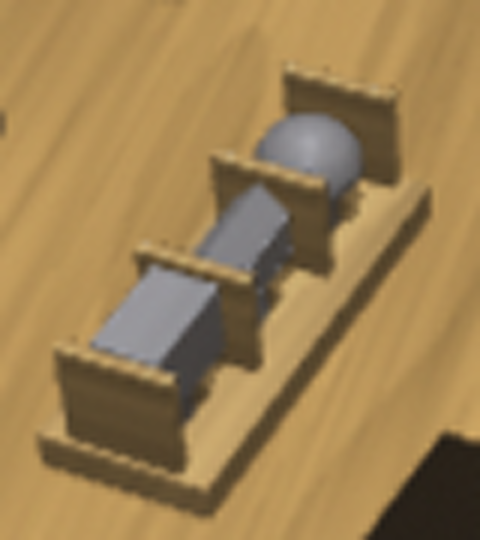

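View pics/c_slide.png

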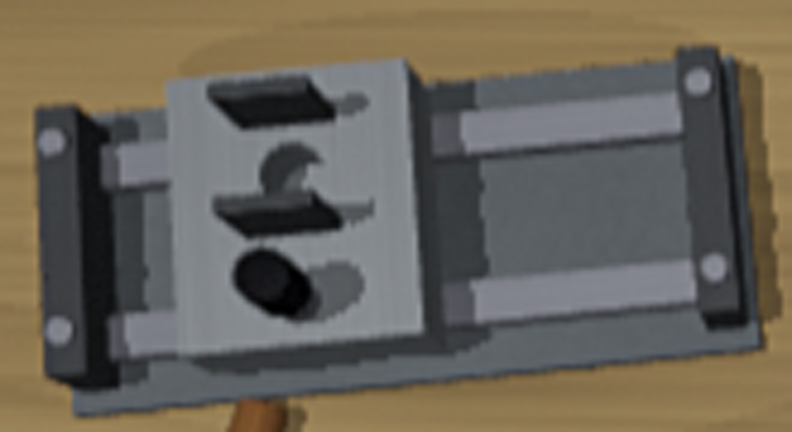

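```bash
cat > h.py <<'E'
import numpy as np, cv2
from scipy.spatial.transform import Rotation as R
from plant import get_state, vision, r
def K(m,H=384):
    f=H/2/np.tan(np.radians(m["vfov"])/2); return f,m["cx"],m["cy"]
def ray(m,uv):
    f,cx,cy=K(m); uv=np.atleast_2d(np.array(uv,float))
    d=np.stack([(uv[:,0]-cx)/f,-(uv[:,1]-cy)/f,-np.ones(len(uv))],1)
    T=np.array(m["world_to_cam"]); Rm=T[:3,:3]; o=-Rm.T@T[:3,3]
    return o,d@Rm
def plane(m,uv,z):
    o,d=ray(m,uv); t=(z-o[2])/d[:,2]; return o+d*t[:,None]
def proj(m,P):
    f,cx,cy=K(m); P=np.atleast_2d(P); T=np.array(m["world_to_cam"])
    c=P@T[:3,:3].T+T[:3,3]; return np.stack([cx+f*c[:,0]/-c[:,2],cy-f*c[:,1]/-c[:,2]],1)
def tri(ms,uvs):
    A=np.zeros((3,3));b=np.zeros(3)
    for m,uv in zip(ms,uvs):
        o,d=ray(m,uv); d=d[0]/np.linalg.norm(d[0]); Q=np.eye(3)-np.outer(d,d); A+=Q;b+=Q@o
    return np.linalg.solve(A,b)
def snap(name,fn):
    m=vision.camera_model(name); im=vision.snapshot(name); im=cv2.cvtColor(im,cv2.COLOR_RGB2BGR)
    cv2.imwrite("pics/"+fn,im); return m,im
def Rdown(a):  # tool pointing down, jaw x-axis at world angle a
    return np.array([[np.cos(a),np.sin(a),0],[np.sin(a),-np.cos(a),0],[0,0,-1.]])
def go(p,adeg):
    """normalised shift/turn from the present pose to TCP p, jaw angle adeg (mod 180 -> nearest)"""
    s=get_state(); R0=R.from_quat(s["eef_rot"]).as_matrix()
    cur=np.degrees(np.arctan2(R0[1,0],R0[0,0]))
    sh=R0.T@(np.array(p)-s["tool_pos"])
    rv=R.from_matrix(R0.T@Rdown(np.radians(adeg))).as_rotvec()
    print("t",round(s["clock"],2),"pos",s["tool_pos"].round(4),"jaw",cur.round(2),"q7",s["q"][6].round(2),"F",s["contact_force"].round(1),"open",round(s["opening"],3))
    print("shift mm",(sh*1000).round(1),"norm",(sh/0.3).round(4),"turn deg",np.degrees(rv).round(2),"norm",(rv/np.pi).round(4))
    print("min rows: shift",np.ceil(np.linalg.norm(sh)/.0625),"turn",np.ceil(np.degrees(np.linalg.norm(rv))/10.7))
E
python3 - <<'E'
from h import *
m=vision.camera_model("top"); ms=vision.camera_model("side")
c=lambda x,y:(x/4.8+45,y/4.8+95)
D=plane(m,[c(167,82),c(407,60),c(423,332),c(178,357)],0.068)
print("deck",D.round(4)); 
for i in range(4): print(np.linalg.norm(D[i]-D[(i+1)%4]).round(4))
print("ctr",D.mean(0))
v=(D[0]-D[1])+(D[3]-D[2]); print("rail ang",np.degrees(np.arctan2(v[1],v[0])))
print("knobtop",plane(m,c(258,272),0.122))
k=lambda x,y:(x/6+265,y/6+95)
B=plane(m,[k(130,93),k(290,122),k(275,210),k(118,183)],0.075)
print("block",B.round(4),B.mean(0)); 
for i in range(4): print(np.linalg.norm(B[i]-B[(i+1)%4]).round(4))
v=(B[0]-B[1])+(B[3]-B[2]); print("ang",np.degrees(np.arctan2(v[1],v[0])))
im=cv2.imread("pics/top0.png"); g=cv2.cvtColor(im,cv2.COLOR_BGR2GRAY)
for msk in [(g<45)]:
    M=msk.astype(np.uint8); M[:,:240]=0;M[:165]=0;M[260:]=0;M[:,380:]=0
    cs,_=cv2.findContours(M,0,2)
    for q in cs:
        if cv2.contourArea(q)>300:
            rc=cv2.minAreaRect(q); P=plane(m,rc[0],.004); E=plane(m,cv2.boxPoints(rc),.004); print("mat",rc,P, np.linalg.norm(E[0]-E[1]),np.linalg.norm(E[1]-E[2]), np.degrees(np.arctan2(*(E[1]-E[0])[1::-1])))
E
```

```text
deck [[0.6091 0.2967 0.068 ]
 [0.621  0.1874 0.068 ]
 [0.4924 0.1743 0.068 ]
 [0.48   0.2835 0.068 ]]
0.1099
0.1292
0.11
0.1298
ctr [0.55063393 0.23548947 0.068     ]
rail ang 96.31896391788607
knobtop [[0.50617799 0.23155715 0.122     ]]
block [[ 0.6154 -0.1609  0.075 ]
 [ 0.6048 -0.2201  0.075 ]
 [ 0.5711 -0.214   0.075 ]
 [ 0.5808 -0.1561  0.075 ]] [ 0.59301617 -0.1877843   0.075     ]
0.0602
0.0343
0.0586
0.0349
ang 80.18370234505394
mat ((347.4205627441406, 230.5323486328125), (33.13289260864258, 33.20958709716797), 4.398705005645752) [[ 0.35447696 -0.30563423  0.004     ]] 0.0764092111306674 0.07684367632918644 -5.878168193810831
mat ((277.4142761230469, 201.1062469482422), (50.85985565185547, 49.85243225097656), 12.33908748626709) [[ 0.42177626 -0.14486321  0.004     ]] 0.11671450486292273 0.11872465354790941 -12.057993629155332
```

Candidates: the mat could be the large black (277,201), the small black (347,230) or the turquoise one (350,307). I choose the large black, which measures about 117 mm. The stake could be the flat block (298,122), the ridge (331,130) or the dome (362,135), or the loose grey block on the bench (195,209). I choose the flat-topped one at (298,122); the crops show its flat top, and it measures 60x35 mm. The knob is the black round one on the carriage at (99,152).

```bash
python3 -c "
from h import *
go([.42,-.30,.25],-75)"
```

```text
t 0.15 pos [ 0.2413 -0.5761  0.2571] jaw -67.26 q7 -0.22 F [-0.4 -0.1  0.1] open 0.999
shift mm [-185.5 -271.5    7.3] norm [-0.6184 -0.9049  0.0245] turn deg [0.01 0.08 7.74] norm [0.0001 0.0004 0.043 ]
min rows: shift 6.0 turn 1.0
```

>>> play_rows:
  deltas:
    - [[-1, -0.62, -0.9, 0.02, 0, 0, 0.043], [-1, -0.62, -0.9, 0.02, 0, 0, 0.043], [-1, -0.62, -0.9, 0.02, 0, 0, 0.043], [-1, -0.62, -0.9, 0.02, 0, 0, 0.043], [-1, -0.62, -0.9, 0.02, 0, 0, 0.043]]

```text
clock: 0.78
tool_pos: [0.4109, -0.3115, 0.2516]
eef_rot: [0.793, -0.609, -0.001, -0.0]
contact_force: [1.0, -0.5, 0.4]
opening: 0.997
```

```bash
python3 -c "
from h import *
go([.50,-.03,.24],-83.7)"
```

```text
t 0.78 pos [ 0.4109 -0.3115  0.2516] jaw -75.02 q7 -0.86 F [ 1.  -0.5  0.4] open 0.997
shift mm [-248.9 -158.9   11.9] norm [-0.8297 -0.5297  0.0396] turn deg [0.01 0.08 8.68] norm [0.0001 0.0004 0.0482]
min rows: shift 5.0 turn 1.0
```

>>> play_rows:
  deltas:
    - [[-1, -0.83, -0.53, 0.04, 0, 0, 0.048], [-1, -0.83, -0.53, 0.04, 0, 0, 0.048], [-1, -0.83, -0.53, 0.04, 0, 0, 0.048], [-1, -0.83, -0.53, 0.04, 0, 0, 0.048], [-1, -0.83, -0.53, 0.04, 0, 0, 0.048]]

```text
clock: 1.4
tool_pos: [0.5006, -0.0268, 0.2397]
eef_rot: [0.746, -0.666, -0.001, -0.001]
contact_force: [-0.1, -0.4, -0.1]
opening: 1.0
```

```bash
python3 -c "
from h import *
go([.506,.2315,.24],-83.7)"
```

```text
t 1.4 pos [ 0.5006 -0.0268  0.2397] jaw -83.5 q7 -1.52 F [-0.1 -0.4 -0.1] open 1.0
shift mm [-2.56e+02 -3.46e+01  2.00e-01] norm [-8.533e-01 -1.154e-01  7.000e-04] turn deg [0.01 0.12 0.2 ] norm [0.0001 0.0006 0.0011]
min rows: shift 5.0 turn 1.0
```

>>> play_rows:
  deltas:
    - [[-1, -0.85, -0.115, 0, 0, 0, 0], [-1, -0.85, -0.115, 0, 0, 0, 0], [-1, -0.85, -0.115, 0, 0, 0, 0], [-1, -0.85, -0.115, 0, 0, 0, 0], [-1, -0.85, -0.115, 0, 0, 0, 0]]

```text
clock: 2.02
tool_pos: [0.5047, 0.2369, 0.2399]
eef_rot: [0.749, -0.663, -0.002, -0.002]
contact_force: [-0.2, -0.8, 0.4]
opening: 1.001
```

```bash
python3 -c "
from h import *
go([.506,.2315,.105],-83.7)
m,im=snap('wrist','w1.png')
print(proj(m,[[.506,.2315,.122],[.506,.2315,.068]]))"
```

```text
t 2.02 pos [0.5047 0.2369 0.2399] jaw -83.0 q7 -1.95 F [-0.2 -0.8  0.4] open 1.001
shift mm [  6.3  -0.6 134.9] norm [ 0.0209 -0.002   0.4496] turn deg [0.01 0.32 0.7 ] norm [0.     0.0018 0.0039]
min rows: shift 3.0 turn 1.0
[[264.78435114 191.1894873 ]
 [263.61177717 174.88150413]]
```

View pics/w1.png

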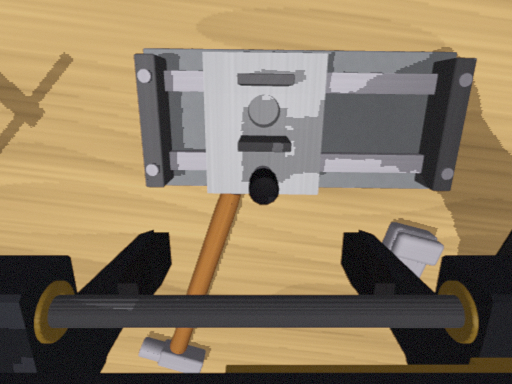

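The wrist view shows the knob at (264,188), matching my projected (265,191), and the hole at (264,110). I'll measure the hole here, then descend onto the knob.

```bash
python3 -c "
from h import *
m=vision.camera_model('wrist')
im=cv2.imread('pics/w1.png')
print(plane(m,[[264,110.5]],.068), plane(m,[[264,189]],.122))
c=cv2.resize(im[60:210,190:340],None,fx=4,fy=4,interpolation=cv2.INTER_CUBIC); cv2.imwrite('pics/w1c.png',c)
print(plane(m,[[205,53],[326,55],[318,194],[207.5,193]],.068))
"
```

```text
[[0.56698705 0.23688049 0.068     ]] [[0.50810291 0.23043613 0.122     ]]
[[0.60929501 0.29441803 0.068     ]
 [0.62030187 0.18894136 0.068     ]
 [0.49340324 0.1732545  0.068     ]
 [0.48112599 0.2826326  0.068     ]]
```

View pics/w1c.png

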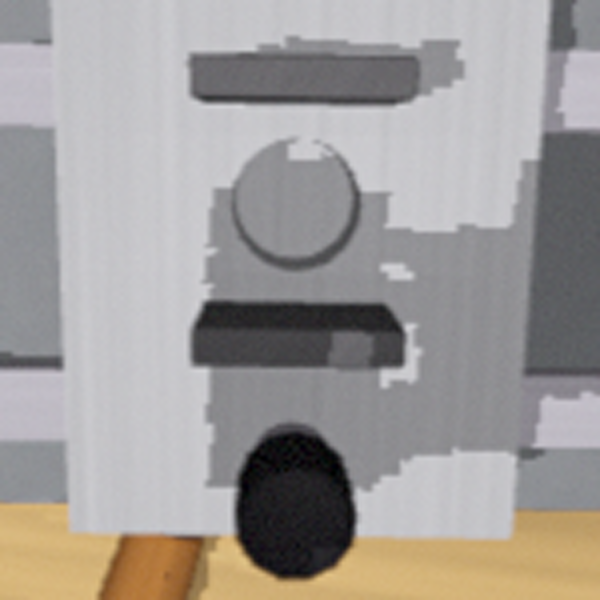

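>>> play_rows:
  deltas:
    - [[-1, 0.02, 0, 0.1, 0, 0, 0.004], [-1, 0.02, 0, 0.25, 0, 0, 0.004], [-1, 0.02, 0, 0.35, 0, 0, 0.004], [-1, 0.02, 0, 0.45, 0, 0, 0.004], [-1, 0.02, 0, 0.45, 0, 0, 0.004]]

```text
clock: 2.7
tool_pos: [0.5046, 0.2268, 0.1032]
eef_rot: [0.743, -0.669, -0.002, 0.001]
contact_force: [-0.7, 1.3, 0.1]
opening: 1.0
```

>>> play_rows:
  deltas:
    - [[-1, -0.013, -0.007, -0.003, 0, 0, 0], [1, -0.013, -0.007, -0.003, 0, 0, 0], [1, -0.013, -0.007, -0.003, 0, 0, 0], [1, -0.013, -0.007, -0.003, 0, 0, 0], [1, -0.013, -0.007, -0.003, 0, 0, 0]]
  force: 25

```text
clock: 3.32
tool_pos: [0.5063, 0.231, 0.1043]
eef_rot: [0.743, -0.669, -0.002, 0.001]
contact_force: [-0.0, 0.5, -0.6]
opening: 0.572
```

>>> play_rows:
  deltas:
    - [[1, 0, 0, 0, 0, 0, 0], [1, 0, 0, 0, 0, 0, 0]]

```text
clock: 3.58
tool_pos: [0.5063, 0.231, 0.1043]
eef_rot: [0.743, -0.669, -0.002, 0.001]
contact_force: [-0.3, 0.3, -0.0]
opening: 0.341
```

```bash
python3 -c "
from h import *
s=get_state()
p=s['tool_pos']; u=np.array([np.cos(np.radians(96.2)),np.sin(np.radians(96.2)),0])
go(p+u*.03,-83.8)
snap('side','s2.png');m,im=snap('top','t2.png')"
```

```text
t 3.58 pos [0.5063 0.231  0.1043] jaw -83.98 q7 -1.96 F [-0.3  0.3 -0. ] open 0.341
shift mm [-30.    0.1   0. ] norm [-0.1     0.0003  0.0001] turn deg [ 0.27  0.07 -0.18] norm [ 0.0015  0.0004 -0.001 ]
min rows: shift 1.0 turn 1.0
```

View pics/s2.png

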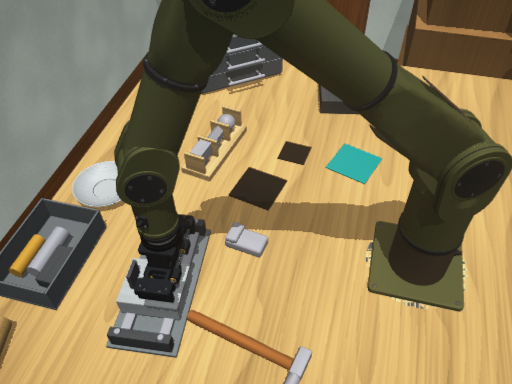

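>>> play_rows:
  deltas:
    - [[1, 0, 0, 0, 0, 0, 0], [1, 0, 0, 0, 0, 0, 0], [1, -0.03, 0, 0, 0, 0, 0], [1, -0.06, 0, 0, 0, 0, 0], [1, -0.09, 0, 0, 0, 0, 0]]

```text
clock: 4.3
tool_pos: [0.5033, 0.2579, 0.1043]
eef_rot: [0.743, -0.669, -0.002, 0.002]
contact_force: [-0.6, -4.0, 1.3]
opening: 0.28
```

>>> play_rows:
  deltas:
    - [[1, -0.03, 0, 0, 0, 0, 0], [1, -0.06, 0, 0, 0, 0, 0], [1, -0.09, 0, 0, 0, 0, 0]]

```text
clock: 4.68
tool_pos: [0.501, 0.2791, 0.1042]
eef_rot: [0.742, -0.67, 0.001, 0.006]
contact_force: [3.3, -23.4, 6.7]
opening: 0.289
```

>>> play_rows:
  deltas:
    - [[1, -0.02, 0, 0, 0, 0, 0], [1, -0.03, 0, 0, 0, 0, 0]]

```text
clock: 4.92
tool_pos: [0.501, 0.2792, 0.104]
eef_rot: [0.74, -0.672, 0.005, 0.011]
contact_force: [3.5, -23.1, 7.0]
opening: 0.286
```

```bash
python3 -c "
from h import *
go([.5,.28,.105],-83.8)
m,im=snap('top','t3.png'); cv2.imwrite('pics/t3c.png',cv2.resize(im[95:190,40:215],None,fx=4,fy=4))"
```

```text
t 4.92 pos [0.501  0.2792 0.104 ] jaw -84.48 q7 -2.04 F [  3.5 -23.1   7. ] open 0.286
shift mm [-0.9  0.9 -1. ] norm [-0.003   0.0032 -0.0034] turn deg [ 0.59 -1.24 -0.68] norm [ 0.0033 -0.0069 -0.0038]
min rows: shift 1.0 turn 1.0
```

View pics/t3c.png

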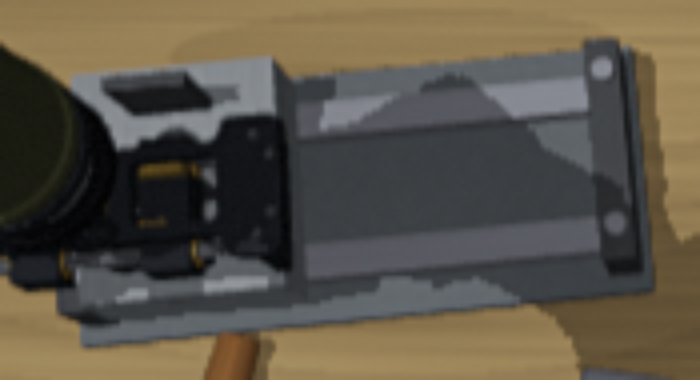

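```bash
python3 -c "
from h import *
u=np.array([np.cos(np.radians(96.2)),np.sin(np.radians(96.2)),0])
go(np.array([.501,.279,.1043])-u*.165,-83.8)"
```

```text
t 4.97 pos [0.5011 0.2791 0.104 ] jaw -84.5 q7 -2.04 F [  2.5 -20.1   6.2] open 0.284
shift mm [165.1  -2.    3.3] norm [ 0.5503 -0.0065  0.0109] turn deg [ 0.58 -1.24 -0.7 ] norm [ 0.0032 -0.0069 -0.0039]
min rows: shift 3.0 turn 1.0
```

>>> play_rows:
  deltas:
    - [[1, 0.04, 0, 0, 0.003, -0.007, -0.004], [1, 0.08, -0.001, 0.001, 0.003, -0.007, -0.004], [1, 0.12, -0.001, 0.002, 0.003, -0.007, -0.004], [1, 0.16, -0.002, 0.003, 0.003, -0.007, -0.004], [1, 0.2, -0.002, 0.004, 0.003, -0.007, -0.004]]

```text
clock: 5.6
tool_pos: [0.5076, 0.2195, 0.1041]
eef_rot: [0.745, -0.667, -0.001, -0.0]
contact_force: [0.8, 4.4, -1.1]
opening: 0.288
```

```bash
python3 -c "
from h import *
u=np.array([np.cos(np.radians(96.2)),np.sin(np.radians(96.2)),0])
go(np.array([.501,.279,.1043])-u*.165,-83.8)"
```

```text
t 5.6 pos [0.5076 0.2195 0.1041] jaw -83.74 q7 -1.94 F [ 0.8  4.4 -1.1] open 0.288
shift mm [105.2   0.2  -0.3] norm [ 0.3505  0.0007 -0.0011] turn deg [0.02 0.07 0.06] norm [0.0001 0.0004 0.0003]
min rows: shift 2.0 turn 1.0
```

>>> play_rows:
  deltas:
    - [[1, 0.04, 0, 0, 0, 0, 0], [1, 0.08, 0, 0, 0, 0, 0], [1, 0.12, 0, 0, 0, 0, 0], [1, 0.16, 0, 0, 0, 0, 0], [1, 0.2, 0, 0, 0, 0, 0]]

```text
clock: 6.22
tool_pos: [0.5143, 0.159, 0.1041]
eef_rot: [0.745, -0.667, -0.0, -0.0]
contact_force: [-0.5, 5.3, -1.0]
opening: 0.284
```

>>> play_rows:
  deltas:
    - [[1, 0.04, 0, 0, 0, 0, 0], [1, 0.07, 0, 0, 0, 0, 0], [1, 0.1, 0, 0, 0, 0, 0], [1, 0.13, 0, 0, 0, 0, 0], [1, 0.16, 0, 0, 0, 0, 0]]

```text
clock: 6.85
tool_pos: [0.5196, 0.1109, 0.1041]
eef_rot: [0.745, -0.667, -0.001, -0.0]
contact_force: [0.9, 4.0, -1.4]
opening: 0.284
```

>>> play_rows:
  deltas:
    - [[1, 0.02, 0, 0, 0, 0, 0], [1, 0.035, 0, 0, 0, 0, 0]]

```text
clock: 7.1
tool_pos: [0.52, 0.1093, 0.1039]
eef_rot: [0.747, -0.664, -0.004, -0.005]
contact_force: [-4.3, 25.9, -3.7]
opening: 0.283
```

>>> play_rows:
  deltas:
    - [[-1, 0.004, 0, 0, 0, 0, 0], [-1, 0.004, 0, 0, 0, 0, 0], [-1, 0.004, 0, 0, 0, 0, 0], [-1, 0.004, 0, 0, 0, 0, 0]]

```text
clock: 7.6
tool_pos: [0.5201, 0.1069, 0.1039]
eef_rot: [0.747, -0.665, -0.004, -0.004]
contact_force: [0.2, -0.0, 0.6]
opening: 0.717
```

```bash
python3 -c "
from h import *
go([.52,.11,.23],-83.7)"
```

```text
t 7.6 pos [0.5201 0.1069 0.1039] jaw -83.35 q7 -1.79 F [ 0.2 -0.   0.6] open 0.717
shift mm [  -4.5   -0.4 -126.1] norm [-0.0151 -0.0012 -0.4202] turn deg [-0.06  0.65  0.35] norm [-0.0003  0.0036  0.002 ]
min rows: shift 3.0 turn 1.0
```

>>> play_rows:
  deltas:
    - [[-1, 0, 0, -0.02, 0, 0.0036, 0.002], [-1, -0.005, 0, -0.2, 0, 0.0036, 0.002], [-1, -0.015, 0, -0.4, 0, 0.0036, 0.002], [-1, -0.015, 0, -0.45, 0, 0.0036, 0.002], [-1, -0.015, 0, -0.45, 0, 0.0036, 0.002]]

```text
clock: 8.22
tool_pos: [0.5203, 0.1099, 0.2406]
eef_rot: [0.745, -0.667, 0.001, -0.002]
contact_force: [-0.1, 0.1, -0.3]
opening: 0.999
```

```bash
python3 -c "
from h import *
go([.52,.11,.23],-83.7)
m,im=snap('wrist','w3.png'); import pickle; pickle.dump(m,open('w3.pkl','wb'))
cv2.imwrite('pics/w3c.png',cv2.resize(im[40:210,180:350],None,fx=3.5,fy=3.5,interpolation=cv2.INTER_CUBIC))
go([.55,-.1,.23],-10)"
```

```text
t 8.22 pos [0.5203 0.1099 0.2406] jaw -83.73 q7 -1.79 F [-0.1  0.1 -0.3] open 0.999
shift mm [-0.1  0.4 10.6] norm [-0.0003  0.0013  0.0353] turn deg [-0.26  0.01 -0.03] norm [-0.0014  0.     -0.0001]
min rows: shift 1.0 turn 1.0
t 8.28 pos [0.5195 0.1097 0.2392] jaw -83.72 q7 -1.79 F [-0.3 -0.2  0.2] open 1.001
shift mm [211.8  -7.3   9.3] norm [ 0.706  -0.0244  0.0311] turn deg [-7.000e-02 -8.000e-02 -7.372e+01] norm [-4.000e-04 -4.000e-04 -4.095e-01]
min rows: shift 4.0 turn 7.0
```

View pics/w3.png

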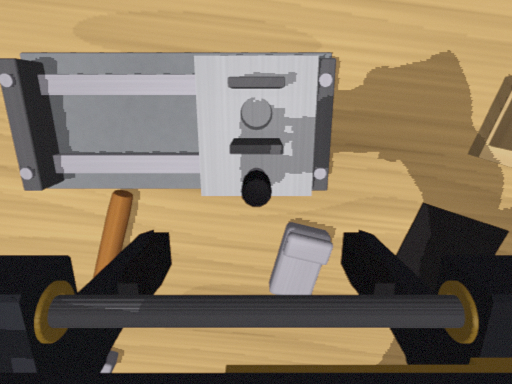

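View pics/w3c.png

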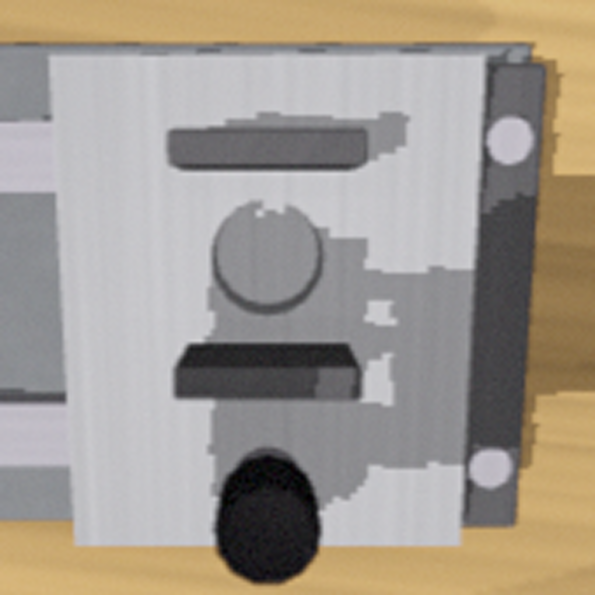

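```bash
python3 -c "
from h import *; import pickle
m=pickle.load(open('w3.pkl','rb'))
c=lambda x,y:(180+x/3.5,40+y/3.5)
print('hole',plane(m,[c(267.5,256.5)],.068),'knob',plane(m,[c(268,531)],.122))
print('cheek far top',plane(m,[c(170,130),c(367,130),c(365,168),c(170,168)],.113))
D=plane(m,[c(50,57),c(485,57),c(460,544),c(76,544)],.068);print(D,D.mean(0))
v=(D[0]-D[1])+(D[3]-D[2]);print(np.degrees(np.arctan2(v[1],v[0])))
v=(D[0]-D[3])+(D[1]-D[2]);print(np.degrees(np.arctan2(v[1],v[0])))
"

```

```text
hole [[0.57984788 0.11709385 0.068     ]] knob [[0.5207354  0.11052492 0.122     ]]
cheek far top [[0.60651079 0.1414787  0.113     ]
 [0.61119626 0.0988011  0.113     ]
 [0.60334253 0.09816974 0.113     ]
 [0.5986599  0.14081479 0.113     ]]
[[0.62245324 0.17693178 0.068     ]
 [0.63440981 0.06799413 0.068     ]
 [0.50645168 0.05365731 0.068     ]
 [0.49445534 0.16272349 0.068     ]] [0.56444252 0.11532668 0.068     ]
96.27015513410727
6.363530485025219
```

>>> play_rows:
  deltas:
    - [[-1, 0.7, -0.02, 0.03, 0, 0, -0.29], [-1, 0.7, -0.02, 0.03, 0, 0, -0.29], [-1, 0.7, -0.02, 0.03, 0, 0, -0.29], [-1, 0.7, -0.02, 0.03, 0, 0, -0.29], [-1, 0.7, -0.02, 0.03, 0, 0, -0.29]]

```text
clock: 8.9
tool_pos: [0.5472, -0.1018, 0.2282]
eef_rot: [0.962, -0.272, -0.001, 0.001]
contact_force: [-0.8, 0.1, -0.1]
opening: 1.003
```

```bash
python3 -c "
from h import *
go([.593,-.188,.20],-10)"
```

```text
t 8.9 pos [ 0.5472 -0.1018  0.2282] jaw -31.52 q7 -0.75 F [-0.8  0.1 -0.1] open 1.003
shift mm [84.1 49.5 28.2] norm [0.2804 0.165  0.0939] turn deg [  0.09   0.1  -21.52] norm [ 0.0005  0.0005 -0.1196]
min rows: shift 2.0 turn 3.0
```

>>> play_rows:
  deltas:
    - [[-1, 0.28, 0.165, 0.09, 0, 0, -0.12], [-1, 0.28, 0.165, 0.09, 0, 0, -0.12], [-1, 0.28, 0.165, 0.09, 0, 0, -0.12], [-1, 0.28, 0.165, 0.09, 0, 0, -0.12]]

```text
clock: 9.4
tool_pos: [0.592, -0.1868, 0.1998]
eef_rot: [0.996, -0.087, -0.002, -0.0]
contact_force: [-0.4, 0.6, 0.5]
opening: 0.999
```

```bash
python3 -c "
from h import *
go([.593,-.188,.07],-10)
m,im=snap('wrist','w4.png'); import pickle; pickle.dump(m,open('w4.pkl','wb'))
print(proj(m,[[.593,-.188,.075]]))"
```

```text
t 9.4 pos [ 0.592  -0.1868  0.1998] jaw -9.95 q7 -0.32 F [-0.4  0.6  0.5] open 0.999
shift mm [  1.8   1.  129.8] norm [0.0061 0.0035 0.4327] turn deg [-0.01  0.28  0.05] norm [-0.0001  0.0015  0.0003]
min rows: shift 3.0 turn 1.0
[[257.93185306 191.5791126 ]]
```

View pics/w4.png

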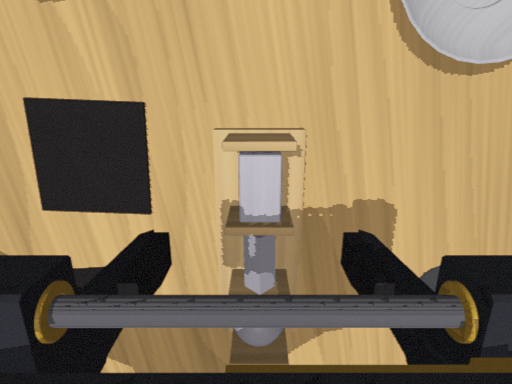

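```bash
python3 -c "
from h import *; import pickle
m=pickle.load(open('w4.pkl','rb'));im=cv2.imread('pics/w4.png')
cv2.imwrite('pics/w4c.png',cv2.resize(im[120:250,195:325],None,fx=4.5,fy=4.5,interpolation=cv2.INTER_CUBIC))
E=plane(m,[(25,98),(145,102),(151,214),(42,212)],.004);print('mat',E,E.mean(0))
"
```

```text
mat [[ 0.37922303 -0.07494666  0.004     ]
 [ 0.49511926 -0.09913511  0.004     ]
 [ 0.46906107 -0.21498393  0.004     ]
 [ 0.35137453 -0.19217979  0.004     ]] [ 0.42369447 -0.14531137  0.004     ]
```

View pics/w4c.png

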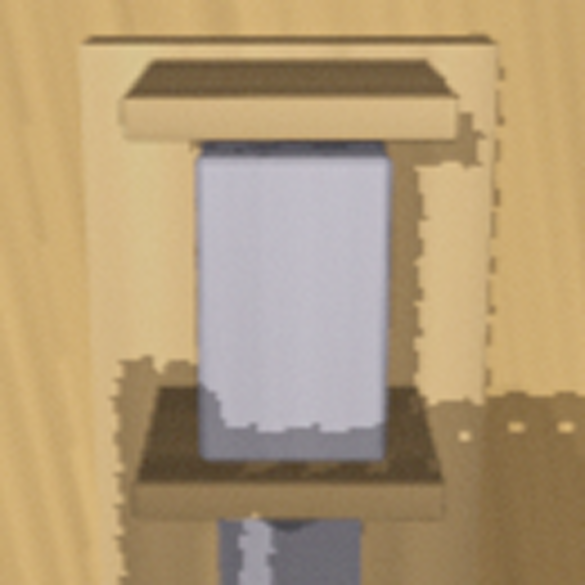

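```bash
python3 -c "
from h import *; import pickle
m=pickle.load(open('w4.pkl','rb'))
c=lambda x,y:(195+x/4.5,120+y/4.5)
B=plane(m,[c(200,154),c(388,154),c(386,460),c(199,460)],.075);print(B,B.mean(0))
for i in range(4): print(np.linalg.norm(B[i]-B[(i+1)%4]).round(4))
v=(B[0]-B[3])+(B[1]-B[2]);print(np.degrees(np.arctan2(v[1],v[0])))
go([B.mean(0)[0],B.mean(0)[1],.060],-9.8)
"
```

```text
[[ 0.58368235 -0.15429971  0.075     ]
 [ 0.61692868 -0.16010257  0.075     ]
 [ 0.60768782 -0.2186459   0.075     ]
 [ 0.57235271 -0.21252191  0.075     ]] [ 0.59516289 -0.18639252  0.075     ]
0.0337
0.0593
0.0359
0.0593
80.00876229750398
t 9.45 pos [ 0.5923 -0.1861  0.2004] jaw -9.86 q7 -0.32 F [-0.5  1.  -0.5] open 0.997
shift mm [  3.4  -0.2 140.4] norm [ 0.0115 -0.0008  0.4681] turn deg [-0.    0.22 -0.06] norm [-0.      0.0012 -0.0004]
min rows: shift 3.0 turn 1.0
```

>>> play_rows:
  deltas:
    - [[-1, 0.005, 0, 0.1, 0, 0.001, 0], [-1, 0.006, 0, 0.25, 0, 0.001, 0], [-1, 0.006, 0, 0.38, 0, 0.001, 0], [-1, 0.006, 0, 0.468, 0, 0.001, 0], [-1, 0.006, 0, 0.468, 0, 0.001, 0]]

```text
clock: 10.07
tool_pos: [0.592, -0.1843, 0.0587]
eef_rot: [0.996, -0.085, -0.002, -0.001]
contact_force: [-0.6, 0.2, 0.1]
opening: 1.0
```

```bash
python3 -c "
from h import *
go([.5943,-.187,.06],-10)"
```

```text
t 10.07 pos [ 0.592  -0.1843  0.0587] jaw -9.73 q7 -0.42 F [-0.6  0.2  0.1] open 1.0
shift mm [ 2.7  2.3 -1.4] norm [ 0.009   0.0077 -0.0045] turn deg [-0.04  0.29  0.27] norm [-0.0002  0.0016  0.0015]
min rows: shift 1.0 turn 1.0
```

>>> play_rows:
  deltas:
    - [[-1, 0.009, 0.007, -0.004, 0, 0.0015, 0.001], [1, 0.009, 0.007, -0.004, 0, 0.0015, 0.001], [1, 0.009, 0.007, -0.004, 0, 0.0015, 0.001], [1, 0.009, 0.007, -0.004, 0, 0.0015, 0.001], [1, 0.009, 0.007, -0.004, 0, 0.0015, 0.001]]
  force: 40

```text
clock: 10.7
tool_pos: [0.5944, -0.1869, 0.06]
eef_rot: [0.996, -0.086, 0.0, -0.0]
contact_force: [-0.1, 1.0, -0.1]
opening: 0.569
```

>>> play_rows:
  deltas:
    - [[1, 0, 0, 0, 0, 0, 0], [1, 0, 0, 0, 0, 0, 0], [1, 0, 0, 0, 0, 0, 0]]

```text
clock: 11.08
tool_pos: [0.5945, -0.1869, 0.0601]
eef_rot: [0.996, -0.087, 0.0, -0.0]
contact_force: [1.2, -0.1, -0.7]
opening: 0.404
```

```bash
python3 -c "
from h import *
go([.5943,-.187,.06],-10)"
```

```text
t 11.07 pos [ 0.5945 -0.1869  0.0601] jaw -9.92 q7 -0.41 F [ 1.2 -0.1 -0.7] open 0.404
shift mm [-0.2  0.1  0.1] norm [-0.0006  0.0004  0.0003] turn deg [-0.03 -0.01  0.08] norm [-0.0002 -0.0001  0.0004]
min rows: shift 1.0 turn 1.0
```

>>> play_rows:
  deltas:
    - [[1, 0, 0, 0, 0, 0, 0], [1, 0, 0, -0.03, 0, 0, 0], [1, 0, 0, -0.07, 0, 0, 0], [1, 0, 0, -0.14, 0, 0, 0], [1, 0, 0, -0.25, 0, 0, 0]]

```text
clock: 11.7
tool_pos: [0.5933, -0.1868, 0.1352]
eef_rot: [0.996, -0.086, -0.001, -0.0]
contact_force: [0.6, -0.6, -5.8]
opening: 0.411
```

>>> play_rows:
  deltas:
    - [[1, 0, 0, -0.1, 0, 0, 0], [1, 0, 0, -0.1, 0, 0, 0]]

```text
clock: 11.95
tool_pos: [0.5949, -0.1871, 0.1678]
eef_rot: [0.996, -0.087, 0.001, -0.0]
contact_force: [0.6, -0.9, -5.5]
opening: 0.404
```

```bash
python3 -c "
from h import *
snap('side','s5.png')
go([.423,-.145,.165],-11.5)"
```

```text
t 12.0 pos [ 0.5936 -0.187   0.1659] jaw -9.92 q7 -0.34 F [-0.2 -0.1 -5.9] open 0.405
shift mm [-175.2  -12.     1.1] norm [-0.5841 -0.04    0.0037] turn deg [-0.02  0.07  1.58] norm [-0.0001  0.0004  0.0088]
min rows: shift 3.0 turn 1.0
```

View pics/s5.png

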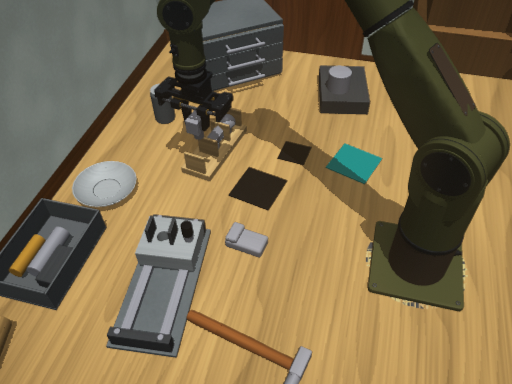

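>>> play_rows:
  deltas:
    - [[1, -0.15, -0.01, 0, 0, 0, 0.004], [1, -0.33, -0.02, 0, 0, 0, 0.009], [1, -0.48, -0.03, 0, 0, 0, 0.009], [1, -0.584, -0.04, 0, 0, 0, 0.009], [1, -0.584, -0.04, 0, 0, 0, 0.009]]

```text
clock: 12.62
tool_pos: [0.4188, -0.1444, 0.1652]
eef_rot: [0.995, -0.1, -0.004, -0.0]
contact_force: [0.6, -0.2, -6.2]
opening: 0.408
```

```bash
python3 -c "
from h import *
go([.423,-.145,.062],-11.5)"
```

```text
t 12.62 pos [ 0.4188 -0.1444  0.1652] jaw -11.49 q7 -0.53 F [ 0.6 -0.2 -6.2] open 0.408
shift mm [  5.1  -0.3 103.2] norm [ 0.0169 -0.0011  0.3438] turn deg [0.03 0.46 0.01] norm [0.0002 0.0026 0.    ]
min rows: shift 2.0 turn 1.0
```

>>> play_rows:
  deltas:
    - [[1, 0.005, 0, 0.05, 0, 0.002, 0], [1, 0.01, 0, 0.13, 0, 0.002, 0], [1, 0.015, 0, 0.21, 0, 0.002, 0], [1, 0.015, 0, 0.28, 0, 0.002, 0], [1, 0.015, 0, 0.3, 0, 0.002, 0]]

```text
clock: 13.25
tool_pos: [0.4229, -0.145, 0.0735]
eef_rot: [0.995, -0.1, -0.002, 0.0]
contact_force: [0.2, 0.2, -6.0]
opening: 0.401
```

```bash
python3 -c "
from h import *
go([.423,-.145,.059],-11.5)"
```

```text
t 13.25 pos [ 0.4229 -0.145   0.0735] jaw -11.44 q7 -0.65 F [ 0.2  0.2 -6. ] open 0.401
shift mm [ 0.2  0.  14.5] norm [0.0005 0.     0.0484] turn deg [0.03 0.19 0.06] norm [0.0001 0.001  0.0003]
min rows: shift 1.0 turn 1.0
```

>>> play_rows:
  deltas:
    - [[1, 0, 0, 0.02, 0, 0.001, 0], [1, 0, 0, 0.035, 0, 0.001, 0], [1, 0, 0, 0.044, 0, 0.001, 0], [1, 0, 0, 0.048, 0, 0.001, 0], [1, 0, 0, 0.049, 0, 0.001, 0]]

```text
clock: 13.88
tool_pos: [0.423, -0.145, 0.059]
eef_rot: [0.995, -0.1, 0.0, 0.0]
contact_force: [-0.3, -0.3, -4.1]
opening: 0.409
```

>>> play_rows:
  deltas:
    - [[1, 0, 0, 0.002, 0, 0, 0], [1, 0, 0, 0.003, 0, 0, 0]]

```text
clock: 14.12
tool_pos: [0.4229, -0.145, 0.0589]
eef_rot: [0.995, -0.1, 0.001, 0.0]
contact_force: [-2.1, 1.5, 10.0]
opening: 0.402
```

>>> play_rows:
  deltas:
    - [[1, 0, 0, 0, 0, 0, 0], [-1, 0, 0, 0, 0, 0, 0], [-1, 0, 0, 0, 0, 0, 0], [-1, 0, 0, 0, 0, 0, 0], [-1, 0, 0, 0, 0, 0, 0]]

```text
clock: 14.75
tool_pos: [0.423, -0.1451, 0.0589]
eef_rot: [0.995, -0.1, 0.001, 0.0]
contact_force: [-0.7, -0.0, 0.0]
opening: 0.834
```

```bash
python3 -c "
from h import *
go([.4229,-.145,.16],-11.5)"
```

```text
t 14.75 pos [ 0.423  -0.1451  0.0589] jaw -11.44 q7 -0.69 F [-0.7 -0.   0. ] open 0.834
shift mm [   0.     0.  -101.1] norm [ 1.000e-04  1.000e-04 -3.369e-01] turn deg [ 0.03 -0.08  0.06] norm [ 0.0002 -0.0004  0.0003]
min rows: shift 2.0 turn 1.0
```

>>> play_rows:
  deltas:
    - [[-1, 0, 0, -0.03, 0, 0, 0], [-1, 0, 0, -0.16, 0, 0, 0], [-1, 0, 0, -0.3, 0, 0, 0], [-1, 0, 0, -0.4, 0, 0, 0.03], [-1, 0, 0, -0.4, 0, 0, 0.09]]

```text
clock: 15.38
tool_pos: [0.4237, -0.1454, 0.1815]
eef_rot: [0.97, -0.242, 0.003, -0.0]
contact_force: [0.3, 0.4, 0.6]
opening: 1.002
```

```bash
python3 -c "
from h import *
go([.4229,-.145,.175],-101.5)"
```

```text
t 15.38 pos [ 0.4237 -0.1454  0.1815] jaw -27.95 q7 -0.76 F [0.3 0.4 0.6] open 1.002
shift mm [-1.   0.   6.5] norm [-0.0033  0.0001  0.0217] turn deg [-0.29 -0.23 73.55] norm [-0.0016 -0.0013  0.4086]
min rows: shift 1.0 turn 7.0
```

>>> play_rows:
  deltas:
    - [[-1, 0, 0, 0.02, 0, 0, 0.41], [-1, 0, 0, 0.02, 0, 0, 0.41], [-1, 0, 0, 0.02, 0, 0, 0.41], [-1, 0, 0, 0.02, 0, 0, 0.41], [-1, 0, 0, 0.02, 0, 0, 0.41]]

```text
clock: 16.0
tool_pos: [0.4235, -0.1453, 0.1761]
eef_rot: [0.757, -0.654, 0.002, -0.001]
contact_force: [-0.5, -0.1, -0.3]
opening: 0.996
```

```bash
python3 -c "
from h import *
go([.4229,-.145,.175],-101.5)"
```

```text
t 16.0 pos [ 0.4235 -0.1453  0.1761] jaw -81.66 q7 -1.34 F [-0.5 -0.1 -0.3] open 0.996
shift mm [-0.4  0.5  1.1] norm [-0.0013  0.0017  0.0037] turn deg [-2.800e-01 -1.000e-02  1.984e+01] norm [-0.0015 -0.      0.1102]
min rows: shift 1.0 turn 2.0
```

>>> play_rows:
  deltas:
    - [[-1, 0, 0, 0, -0.001, 0, 0.05], [-1, 0, 0, 0, -0.001, 0, 0.11], [-1, 0, 0, 0, -0.001, 0, 0.11]]

```text
clock: 16.38
tool_pos: [0.4233, -0.1451, 0.1766]
eef_rot: [-0.634, 0.774, -0.001, 0.001]
contact_force: [-0.3, -0.4, 0.4]
opening: 1.002
```

```bash
python3 -c "
from h import *
go([.4229,-.145,.06],-101.5)
m,im=snap('wrist','w6.png'); import pickle; pickle.dump(m,open('w6.pkl','wb'))
m2,im2=snap('side','s6.png')
cv2.imwrite('pics/s6c.png',cv2.resize(im2[80:240,140:340],None,fx=3,fy=3))"
```

```text
t 16.38 pos [ 0.4233 -0.1451  0.1766] jaw -101.35 q7 -1.54 F [-0.3 -0.4  0.4] open 1.002
shift mm [ -0.    0.6 116.6] norm [-1.000e-04  2.000e-03  3.886e-01] turn deg [-0.1   0.01  0.15] norm [-0.0005  0.0001  0.0008]
min rows: shift 2.0 turn 1.0
```

View pics/w6.png

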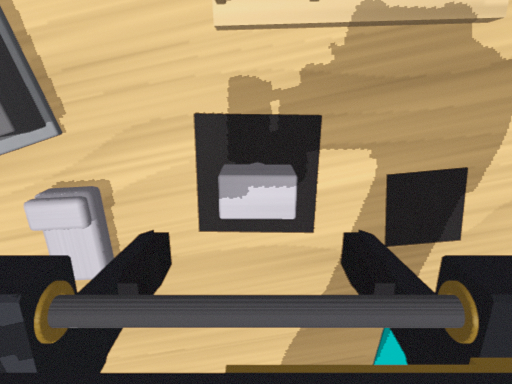

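View pics/s6c.png

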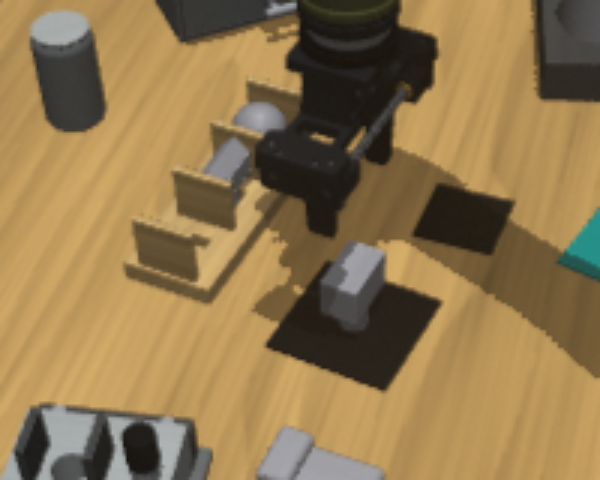

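```bash
python3 -c "
from h import *; import pickle
m=pickle.load(open('w6.pkl','rb'));im=cv2.imread('pics/w6.png')
B=plane(m,[(219,173.5),(297,175),(296,220),(219.5,219)],.074);print(B,B.mean(0))
v=(B[0]-B[1])+(B[3]-B[2]);print(np.degrees(np.arctan2(v[1],v[0])))
"
```

```text
[[ 0.44760337 -0.1206022   0.074     ]
 [ 0.43494268 -0.17778971  0.074     ]
 [ 0.39915114 -0.17121787  0.074     ]
 [ 0.41178594 -0.11252916  0.074     ]] [ 0.42337078 -0.14553474  0.074     ]
77.68565573850474
```

>>> play_rows:
  deltas:
    - [[-1, 0, 0.002, 0.08, 0, 0, 0], [-1, 0, 0.002, 0.2, 0, 0, 0], [-1, 0, 0.002, 0.31, 0, 0, 0], [-1, 0, 0.002, 0.385, 0, 0, 0], [-1, 0, 0.002, 0.385, 0, 0, 0]]

```text
clock: 17.1
tool_pos: [0.4222, -0.1446, 0.0598]
eef_rot: [-0.635, 0.772, 0.001, 0.0]
contact_force: [0.0, -0.4, 0.3]
opening: 1.002
```

```bash
python3 -c "
from h import *
go([.4229,-.145,.061],-101.5)"
```

```text
t 17.1 pos [ 0.4222 -0.1446  0.0598] jaw -101.15 q7 -1.55 F [ 0.  -0.4  0.3] open 1.002
shift mm [ 0.2 -0.8 -1.2] norm [ 0.0007 -0.0026 -0.0039] turn deg [0.06 0.08 0.35] norm [0.0004 0.0005 0.002 ]
min rows: shift 1.0 turn 1.0
```

>>> play_rows:
  deltas:
    - [[-1, 0.001, -0.003, -0.004, 0, 0, 0.002], [-1, 0.001, -0.003, -0.004, 0, 0, 0.002], [1, 0.001, -0.003, -0.004, 0, 0, 0.002], [1, 0.001, -0.003, -0.004, 0, 0, 0.002], [1, 0.001, -0.003, -0.004, 0, 0, 0.002]]
  force: 25

```text
clock: 17.73
tool_pos: [0.423, -0.1454, 0.0612]
eef_rot: [-0.633, 0.775, 0.001, 0.0]
contact_force: [-1.0, -4.3, 3.4]
opening: 0.683
```

>>> play_rows:
  deltas:
    - [[1, 0, 0, 0, 0, 0, 0], [1, 0, 0, 0, 0, 0, 0]]
  force: 50

```text
clock: 17.98
tool_pos: [0.423, -0.1454, 0.0612]
eef_rot: [-0.633, 0.775, 0.001, 0.0]
contact_force: [0.6, -0.5, 0.8]
opening: 0.675
```

```bash
python3 -c "
from h import *
go([.423,-.145,.11],-101.5)"
```

```text
t 17.98 pos [ 0.423  -0.1454  0.0612] jaw -101.52 q7 -1.55 F [ 0.6 -0.5  0.8] open 0.675
shift mm [ -0.5   0.2 -48.8] norm [-0.0016  0.0005 -0.1625] turn deg [ 0.04  0.05 -0.02] norm [ 0.0002  0.0003 -0.0001]
min rows: shift 1.0 turn 1.0
```

>>> play_rows:
  deltas:
    - [[1, 0, 0, -0.02, 0, 0, 0], [1, 0, 0, -0.1, 0, 0, 0], [1, 0, 0, -0.25, 0, 0, 0], [1, 0, 0, -0.4, 0, 0, 0], [1, 0, 0, -0.5, 0, 0, 0]]

```text
clock: 18.6
tool_pos: [0.4227, -0.1454, 0.213]
eef_rot: [-0.633, 0.774, 0.0, 0.0]
contact_force: [0.1, -0.2, -5.4]
opening: 0.674
```

```bash
python3 -c "
from h import *
go([.535,.03,.215],-83.7)"
```

```text
t 18.6 pos [ 0.4227 -0.1454  0.213 ] jaw -101.51 q7 -1.55 F [ 0.1 -0.2 -5.4] open 0.674
shift mm [-194.3  -75.1   -1.8] norm [-0.6477 -0.2502 -0.0061] turn deg [ 1.000e-02  6.000e-02 -1.781e+01] norm [ 0.      0.0003 -0.099 ]
min rows: shift 4.0 turn 2.0
```

>>> play_rows:
  deltas:
    - [[1, -0.12, -0.05, 0, 0, 0, -0.03], [1, -0.28, -0.11, 0, 0, 0, -0.06], [1, -0.44, -0.17, 0, 0, 0, -0.099], [1, -0.58, -0.22, 0, 0, 0, -0.099], [1, -0.65, -0.25, 0, 0, 0, -0.099]]

```text
clock: 19.23
tool_pos: [0.535, 0.0341, 0.2127]
eef_rot: [0.746, -0.666, -0.001, -0.001]
contact_force: [-0.2, -0.3, -5.7]
opening: 0.677
```

```bash
python3 -c "
from h import *
go([.5799,.1168,.20],-83.7)"
```

```text
t 19.23 pos [0.535  0.0341 0.2127] jaw -83.45 q7 -1.65 F [-0.2 -0.3 -5.7] open 0.677
shift mm [-77.  -54.   12.8] norm [-0.2566 -0.18    0.0428] turn deg [0.06 0.16 0.25] norm [0.0004 0.0009 0.0014]
min rows: shift 2.0 turn 1.0
```

>>> play_rows:
  deltas:
    - [[1, -0.07, -0.05, 0, 0, 0, 0.001], [1, -0.16, -0.11, 0.01, 0, 0, 0.001], [1, -0.24, -0.165, 0.02, 0, 0, 0.001], [1, -0.2566, -0.18, 0.04, 0, 0, 0.001], [1, -0.2566, -0.18, 0.04, 0, 0, 0.001]]

```text
clock: 19.85
tool_pos: [0.5784, 0.1162, 0.1996]
eef_rot: [0.745, -0.667, -0.002, 0.001]
contact_force: [-0.7, -0.6, -5.0]
opening: 0.673
```

```bash
python3 -c "
from h import *; import pickle
go([.5799,.1168,.20],-83.7)
m,im=snap('wrist','w7.png'); pickle.dump(m,open('w7.pkl','wb'))
go([.5799,.1168,.13],-83.7)"
```

```text
t 19.85 pos [0.5784 0.1162 0.1996] jaw -83.61 q7 -1.76 F [-0.7 -0.6 -5. ] open 0.673
shift mm [-0.5 -1.6 -0.4] norm [-0.0015 -0.0052 -0.0013] turn deg [0.28 0.1  0.09] norm [0.0016 0.0006 0.0005]
min rows: shift 1.0 turn 1.0
t 19.9 pos [0.5785 0.1153 0.2   ] jaw -83.69 q7 -1.76 F [-0.7 -1.  -5.8] open 0.68
shift mm [-1.3 -1.9 70. ] norm [-0.0043 -0.0062  0.2333] turn deg [0.26 0.07 0.01] norm [0.0014 0.0004 0.0001]
min rows: shift 2.0 turn 1.0
```

View pics/w7.png

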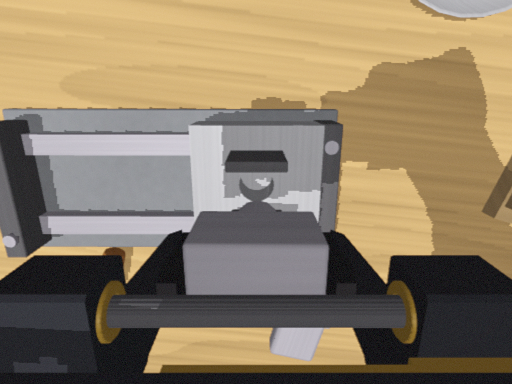

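>>> play_rows:
  deltas:
    - [[1, -0.002, -0.005, 0.05, 0.0014, 0, 0], [1, -0.002, -0.005, 0.12, 0.0014, 0, 0], [1, -0.002, -0.005, 0.18, 0.0014, 0, 0], [1, -0.002, -0.005, 0.22, 0.0014, 0, 0], [1, -0.002, -0.005, 0.22, 0.0014, 0, 0]]

```text
clock: 20.52
tool_pos: [0.5788, 0.1153, 0.1329]
eef_rot: [0.745, -0.667, -0.001, 0.001]
contact_force: [-0.0, -0.3, -5.6]
opening: 0.679
```

```bash
python3 -c "
from h import *; import pickle
go([.5799,.1163,.13],-83.7)
m2,im2=snap('side','s8.png')
m,im=snap('wrist','w8.png'); pickle.dump((m,m2),open('w8.pkl','wb'))
cv2.imwrite('pics/s8c.png',cv2.resize(im2[170:300,100:230],None,fx=4.5,fy=4.5,interpolation=cv2.INTER_CUBIC))
cv2.imwrite('pics/w8c.png',cv2.resize(im[110:250,170:350],None,fx=4,fy=4,interpolation=cv2.INTER_CUBIC))
go([.5799,.1163,.13],-83.7)"
```

```text
t 20.52 pos [0.5788 0.1153 0.1329] jaw -83.73 q7 -1.77 F [-0.  -0.3 -5.6] open 0.679
shift mm [-0.9 -1.2  2.9] norm [-0.0029 -0.0041  0.0096] turn deg [ 0.15  0.03 -0.03] norm [ 0.0008  0.0002 -0.0001]
min rows: shift 1.0 turn 1.0
t 20.62 pos [0.58   0.1159 0.1343] jaw -83.71 q7 -1.77 F [ 0.6 -0.2 -5.7] open 0.678
shift mm [-0.4  0.   4.3] norm [-0.0014  0.0001  0.0143] turn deg [-0.04  0.07 -0.01] norm [-0.0002  0.0004 -0.    ]
min rows: shift 1.0 turn 1.0
```

View pics/s8c.png

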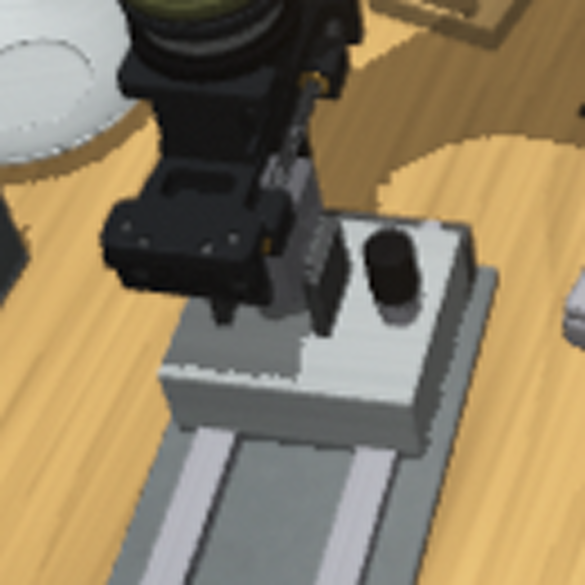

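View pics/w8c.png

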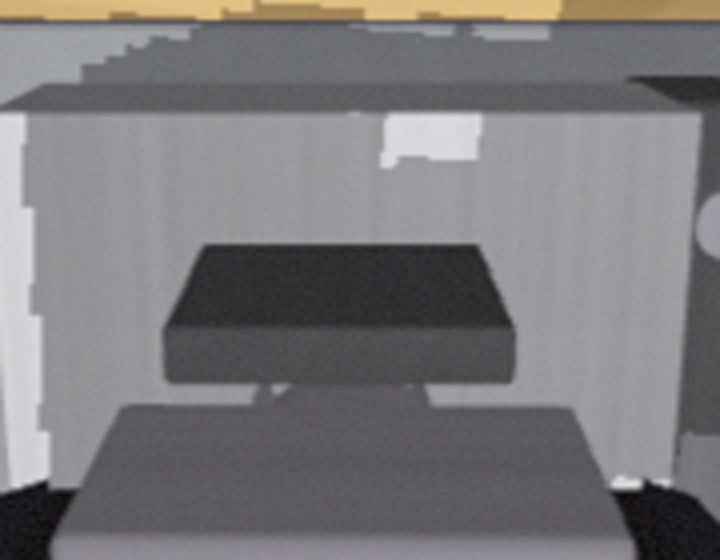

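```bash
python3 -c "
from h import *; import pickle
m,m2=pickle.load(open('w8.pkl','rb'))
c=lambda x,y:(170+x/4,110+y/4)
x=np.array([np.cos(np.radians(6.3)),np.sin(np.radians(6.3)),0]);y=np.array([-x[1],x[0],0]);S=np.array([.58,.1163,0])
for n,pts,z in [('cheek bottomfar/top?',[c(165,327),c(514,327),c(165,382),c(514,382)],.113),('cheek far',[c(205,244),c(478,244)],.068),('head back',[c(120,406),c(573,406)],.147),('head front',[c(52,535),c(634,535)],.147)]:
    P=plane(m,pts,z)-S; print(n,(P@x*1000).round(1),(P@y*1000).round(1),'mid',(P@y).mean()*1000)
s=get_state();print((s['tool_pos']-S)@x*1000,(s['tool_pos']-S)@y*1000)
"
```

```text
cheek bottomfar/top? [29.7 29.7 22.6 22.6] [ 22.4 -20.4  22.7 -20.7] mid 0.9614453337177444
cheek far [29.3 29.3] [ 22.3 -20.6] mid 0.8316454777766089
head back [32.4 32.4] [ 21.9 -21.6] mid 0.13814019944344974
head front [18.7 18.7] [ 29.4 -28.4] mid 0.4862080369847522
-0.08499865790278288 -0.40760769661750024
```

>>> play_rows:
  deltas:
    - [[1, -0.001, 0, 0.01, 0, 0, 0], [1, -0.001, 0, 0.018, 0, 0, 0], [1, -0.001, 0, 0.022, 0, 0, 0], [1, -0.001, 0, 0.024, 0, 0, 0]]

```text
clock: 21.12
tool_pos: [0.5799, 0.1162, 0.127]
eef_rot: [0.745, -0.667, -0.0, -0.001]
contact_force: [0.3, 0.2, -4.5]
opening: 0.677
```

```bash
python3 -c "
from h import *
go([.58,.1164,.12],-83.7)"
```

```text
t 21.12 pos [0.5799 0.1162 0.127 ] jaw -83.7 q7 -1.77 F [ 0.3  0.2 -4.5] open 0.677
shift mm [-0.2 -0.1  7. ] norm [-0.0005 -0.0005  0.0234] turn deg [-0.03  0.07 -0.  ] norm [-0.0002  0.0004 -0.    ]
min rows: shift 1.0 turn 1.0
```

>>> play_rows:
  deltas:
    - [[1, 0, 0, 0.005, 0, 0, 0], [1, 0, 0, 0.01, 0, 0, 0], [1, 0, 0, 0.014, 0, 0, 0]]

```text
clock: 21.5
tool_pos: [0.5799, 0.1161, 0.1227]
eef_rot: [0.745, -0.667, -0.0, -0.001]
contact_force: [0.4, 0.4, -6.1]
opening: 0.672
```

>>> play_rows:
  deltas:
    - [[1, 0, 0, 0.007, 0, 0, 0], [1, 0, 0, 0.015, 0, 0, 0], [1, 0, 0, 0.023, 0, 0, 0]]

```text
clock: 21.88
tool_pos: [0.5799, 0.1162, 0.1156]
eef_rot: [0.745, -0.667, -0.0, -0.001]
contact_force: [-0.1, 0.3, -5.3]
opening: 0.672
```

>>> play_rows:
  deltas:
    - [[1, 0, 0, 0.008, 0, 0, 0], [1, 0, 0, 0.016, 0, 0, 0], [1, 0, 0, 0.024, 0, 0, 0], [1, 0, 0, 0.032, 0, 0, 0]]

```text
clock: 22.38
tool_pos: [0.5799, 0.1162, 0.1059]
eef_rot: [0.745, -0.667, -0.0, -0.001]
contact_force: [-1.1, -1.2, -5.0]
opening: 0.678
```

>>> play_rows:
  deltas:
    - [[1, 0, 0, 0.008, 0, 0, 0], [1, 0, 0, 0.016, 0, 0, 0], [1, 0, 0, 0.024, 0, 0, 0], [1, 0, 0, 0.03, 0, 0, 0]]

```text
clock: 22.88
tool_pos: [0.5799, 0.1162, 0.0967]
eef_rot: [0.745, -0.667, -0.0, -0.001]
contact_force: [0.1, -0.5, -6.1]
opening: 0.675
```

>>> play_rows:
  deltas:
    - [[1, 0, 0, 0.003, 0, 0, 0], [1, 0, 0, 0.005, 0, 0, 0]]

```text
clock: 23.12
tool_pos: [0.5799, 0.1162, 0.0955]
eef_rot: [0.745, -0.667, -0.0, -0.001]
contact_force: [-2.6, -0.6, 1.1]
opening: 0.675
```

Contact at z = 0.0955, which is where I expected the head to seat. I'll press a little more.

>>> play_rows:
  deltas:
    - [[1, 0, 0, 0.002, 0, 0, 0], [1, 0, 0, 0.004, 0, 0, 0], [1, 0, 0, 0.004, 0, 0, 0]]

```text
clock: 23.5
tool_pos: [0.5799, 0.1162, 0.0955]
eef_rot: [0.745, -0.667, -0.0, -0.001]
contact_force: [-2.4, -0.2, 7.7]
opening: 0.673
```

>>> play_rows:
  deltas:
    - [[1, 0, 0, 0.004, 0, 0, 0], [1, 0, 0, 0.008, 0, 0, 0], [1, 0, 0, 0.008, 0, 0, 0]]

```text
clock: 23.88
tool_pos: [0.5799, 0.1162, 0.0954]
eef_rot: [0.745, -0.667, 0.0, -0.001]
contact_force: [-5.8, -1.7, 16.2]
opening: 0.678
```

>>> play_rows:
  deltas:
    - [[-1, 0, 0, -0.001, 0, 0, 0], [-1, 0, 0, -0.001, 0, 0, 0], [-1, 0, 0, -0.001, 0, 0, 0], [-1, 0, 0, -0.001, 0, 0, 0]]

```text
clock: 24.38
tool_pos: [0.58, 0.1162, 0.0955]
eef_rot: [0.745, -0.667, 0.0, -0.001]
contact_force: [0.2, 0.5, -0.5]
opening: 0.999
```

```bash
python3 -c "
from h import *
go([.58,.1164,.22],-83.7)"
```

```text
t 24.38 pos [0.58   0.1162 0.0955] jaw -83.72 q7 -1.77 F [ 0.2  0.5 -0.5] open 0.999
shift mm [  -0.4   -0.3 -124.5] norm [-0.0012 -0.0009 -0.415 ] turn deg [-0.09  0.08 -0.02] norm [-0.0005  0.0004 -0.0001]
min rows: shift 2.0 turn 1.0
```

>>> play_rows:
  deltas:
    - [[-1, 0, 0, -0.03, 0, 0, 0], [-1, 0, 0, -0.12, 0, 0, 0], [-1, 0, 0, -0.25, 0, 0, 0], [-1, 0, 0, -0.4, 0, 0, 0], [-1, 0, 0, -0.5, 0, 0, 0]]

```text
clock: 25.0
tool_pos: [0.5803, 0.116, 0.2482]
eef_rot: [0.745, -0.667, 0.001, -0.002]
contact_force: [0.3, 0.3, -0.8]
opening: 0.998
```

>>> play_rows:
  deltas:
    - [[-1, 0.3, 0.3, 0, 0, 0, 0], [-1, 0.5, 0.5, 0, 0, 0, 0], [-1, 0.7, 0.5, 0, 0, 0, 0], [-1, 0.7, 0.5, 0, 0, 0, 0], [-1, 0.7, 0.5, 0, 0, 0, 0]]

```text
clock: 25.62
tool_pos: [0.4519, -0.1139, 0.2477]
eef_rot: [0.742, -0.67, 0.001, -0.001]
contact_force: [-1.1, 1.1, -0.3]
opening: 1.002
```

```bash
python3 -c "
from h import *
m2,im2=snap('side','s9.png'); m,im=snap('top','t9.png')
a=cv2.resize(im2[200:360,100:230],(390,480),interpolation=cv2.INTER_CUBIC); b=cv2.resize(im[95:190,50:210],(400,240),interpolation=cv2.INTER_CUBIC)
c=np.zeros((480,800,3),np.uint8); c[:,:390]=a; c[:240,395:795]=b; cv2.imwrite('pics/f9.png',c)"
```

```text
(no output)
```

View pics/f9.png

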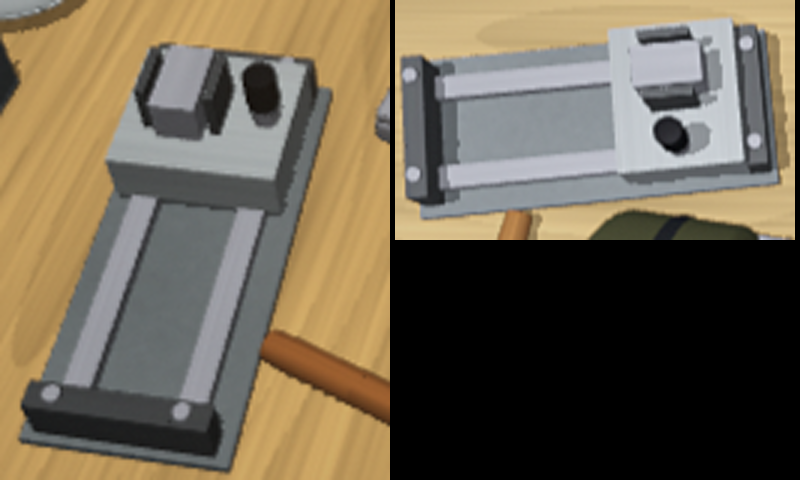

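View pics/t9.png

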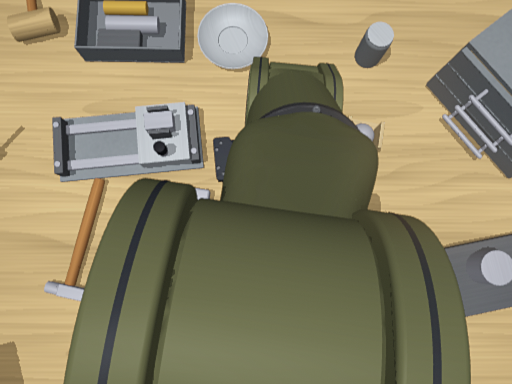

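```bash
python3 -c "
from h import *
m=vision.camera_model('top'); im=cv2.imread('pics/t9.png')
cv2.imwrite('pics/t9c.png',cv2.resize(im[95:180,125:210],None,fx=7,fy=7,interpolation=cv2.INTER_CUBIC))"
```

```text
(no output)
```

View pics/t9c.png

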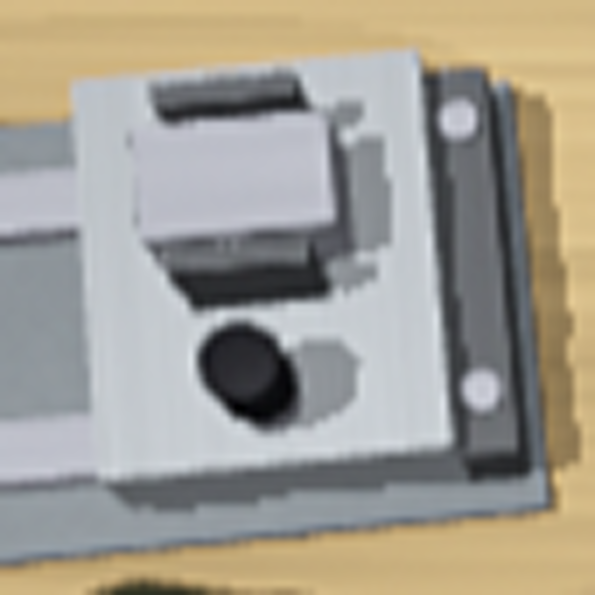

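```bash
python3 -c "
from h import *
m=vision.camera_model('top')
c=lambda x,y:(125+x/7,95+y/7)
D=plane(m,[c(72,82),c(417,53),c(454,445),c(101,479)],.068);print(D,D.mean(0))
B=plane(m,[c(132,130),c(330,111),c(337,220),c(148,240)],.108);print(B.mean(0))
s=get_state();print(s['clock'],s['contact_force'],s['qd'].round(3)); r.finish_job()"
```

```text
[[0.62291547 0.17539075 0.068     ]
 [0.6338027  0.06653753 0.068     ]
 [0.50589215 0.05157717 0.068     ]
 [0.49416175 0.16071049 0.068     ]] [0.56419302 0.11355399 0.068     ]
[0.57958558 0.11410918 0.108     ]
25.725 [ 0.42087153 -0.08992503  0.32412241] [-0.055  0.011 -0.044 -0.02  -0.008 -0.003 -0.015]
the job is handed in; nothing more can be done
```

The job is done and handed in at about 25.7 s of the 72 s allowed.

- **Stroke:** I pinched the knob and moved the empty carriage at about 0.1 m/s to the left stop, then to the right stop. At each end it stopped dead at roughly 23–26 N. The measured travel was 171 mm, against the stated 170 mm. The force while moving held at 4–5 N, with no sticky spots felt.
- **Stake:** I lifted the flat-topped block stake across its 36 mm width, stood it upright on the larger black mat and let go. A side picture taken then showed it standing free. I took it again by its two ends and lowered it into the hole with no rim contact. It stopped at the height expected for a seated head, and that height did not change under about 20 N of pressing.

**Last checks:**
- The final pictures show the head flat on the deck between the cheeks, and the carriage at the right stop.
- The gripper was open and clear of everything.
- The other two stakes showed in the rack after the block was lifted out. In the final picture the arm hid most of the rack.

**One disagreement:** the top camera put the deck centre about 1.8 mm further right than the wrist camera had earlier. That is within the calibration error, and rightward is toward the stop.

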